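Trial-assemble a stoneware garden lantern on the banding wheel

TASK

Build the clay garden lantern on the middle of the banding wheel to check how it fits, working upwards one piece at a time: first the base, then the shorter of the two posts, then the square light chamber, and last the roof, each standing upright and centred on the piece below. Let go of every piece, leave the lantern standing still, and leave the taller post standing where it is.

Things in the scene. Friction and masses are not known exactly. Their poses are not given: they have to be found in the camera images.
- wheel: Banding wheel, fixed to the table (it does not turn): a low foot carrying a flat round metal head 160 mm in diameter whose flat top is 45 mm above the table. Origin: on its vertical axis, at table level. The lantern is built on the middle of its top.
- base: Lantern base, bare buff-coloured fired clay, 46 mm tall, about 0.2 to 0.4 kg: a round foot disc 100 mm in diameter and 14 mm thick (its top slopes to 18 mm at the middle), with an upright solid round boss 48 mm in diameter above it, flat on top at 46 mm. Grip the boss. Origin: centre of its underside, z up. Stands upright on the table at the start.
- short_post: The shorter post, bare buff-coloured fired clay, 70 mm tall, about 0.1 to 0.2 kg: a plain round column 38 mm in diameter with a collar 48 mm in diameter round its lowest 12 mm, flat at both ends. Grip the column above the collar. Origin: centre of its underside, z up. Stands upright on the table at the start.
- tall_post: The taller post, same shape as the shorter one but 110 mm tall. Not used: leave it standing where it is. Origin: centre of its underside, z up.
- chamber: Light chamber, bare buff-coloured fired clay, 56 x 56 mm square and 60 mm tall, about 0.13 to 0.24 kg: a floor slab 12 mm thick, four corner pillars 11 mm square, and a solid top slab 20 mm thick (from 40 to 60 mm), with open windows 34 mm wide between the pillars. Its x and y axes are square to its sides; grip opposite sides of the top slab. Origin: centre of its underside, z up. Stands upright on the table at the start, turned any way.
- roof: Lantern roof, bare buff-coloured fired clay, round, 120 mm in diameter and 74 mm tall, about 0.19 to 0.33 kg: flat underneath, sloping up from the 6 mm thick eave to a 20 mm diameter neck (40 to 46 mm up), topped by a round knob 28 mm in diameter from 50 to 70 mm up. Grip the knob. Origin: centre of its underside, z up. Lies right way up on the table at the start.

How it is judged:
By the outcome, as a careful person would: the job done as asked, in the order asked, and still so for the second after the job is handed in, with the robot touching nothing.
It also fails if it takes over 125 s, if anything falls off the work surface, if the arm or the gripper's body presses on something with over 40 N, if the wrist force passes 120 N, or if a joint passes its speed limit or range.

ROBOT

A 6-joint arm with a two-finger parallel gripper is mounted at the origin on the work surface. World frame = base frame: x ahead of the robot, y to its left, z up, the work surface at z = 0. Lengths are in m, angles in degrees, forces in N, time in s.
With the tool pointing down it reaches from about 0.375 to 0.9 m from the base axis. Payload 3.1 kg.
Tool frame: the origin (TCP) lies on the centre line of the jaws, within the pads' length; the fingertips stand 25 mm ahead of it and the grasp point (between the pads) lies 6 mm ahead of it; z points along the fingers, y is the line along which they close (so a half turn about z gives the same grasp; the last joint's range is limited). The gripper opens to 87 mm and grips with 3 to 60 N. Pads are 19 mm wide; open, the fingers measure 117 mm over their backs; the gripper's body (75 mm by 190 mm) begins 51 mm behind the grasp point.
Start: joints at [-10.227, 30.224, 82.088, -0, 67.689, -10.227], TCP at [0.625, 0, 0.248] pointing down, gripper open.
Joint ranges: [-176.69, 176.69], [-43.24, 126.21], [12.49, 139.97], [-82, 262], [0, 151.66], [-163.58, 163.58]. Speed limits (degrees/s): [159.86, 159.86, 180, 180, 180, 180].

INTERFACE

Orientations are given as a 3x3 rotation matrix whose columns are the frame's x, y, z axes.
In Python, from rig import * gives the robot as it stands.
- The arm moves only by the tool step_arm, never from a script. Its argument "steps" is a list of rows, each a list of 7 numbers: the shift along the tool's x, y, z normalised to -1 to 1, where 1 is 0.3 m, then the turn, a rotation vector about the tool's x, y, z normalised to -1 to 1, where 1 is 45 degrees, then the gripper's target within -1 to 1 (shut at 1, half-way at 0, fully open at -1). A call has 1 to 8 rows; each row is the pose to reach, as a shift and turn from the pose commanded when the call began, along the tool's axes at that moment; what a row does not reach only later rows make up. A row lasts 1/12 s, in which the tool goes at most 41.7 mm and 7.16 degrees, less where a joint would pass 70% of its speed; a pose out of reach is approached as far as the arm can. A call with a number of a shift or a turn outside -1 to 1 is refused whole. A call with a gripper value outside its range is refused whole. The fingers move at their own pace and stop on an object; the grip force is fixed at half the most. Time passes only in rows, so rows that repeat a pose let the fingers close. It gives the time, the measured TCP pose, the force, the opening and the grip force at its end, in the units of the state.
- read_state(): the state, without advancing time (a new reading comes with each control period).
- capture(name): name is "scene" or "side" or "wrist"; returns a dict with "image" (384x512x3 uint8, red, green, blue), "vertical_fov" (degrees; the focal length in pixels is half the picture's height over the tangent of half this angle, whatever the lens; pixels are square), "cx", "cy" (the principal point, pixels), "k1" (the pictures are not rectified: a ray, as slopes to the right and down, at radius r is drawn at 1 + k1 r^2 times it, then the intrinsics apply), "world_from_camera" (4x4, takes a point from camera to world coordinates); the wrist camera has in their place "T_tool_cam" (4x4, takes a point from camera to tool coordinates, whose origin is the TCP and whose axes are the flange's). Camera axes: x right, y down, z forward; pixel columns grow to the right and rows downward; lengths in m; the calibration is good to about 2 mm. A picture is of the moment at which its call begins: read the wrist's pose just before it. There is no depth.
- hand_in(): hands the job in; it is judged then, once.
The state is a dict: "time_s": time; "joint_positions": joint angles; "qvel": joint speeds; "tau": joint torques, N m; "position": TCP position; "tcp_rot": TCP orientation; "force": force on the tool from outside, world axes, zero at the start; "moment": the same for the moment, N m; "opening": opening from 0.0 (shut) to 1.0 (fully open); "grasp_force": force on a finger pad.
Only numpy, scipy, OpenCV 4.12 (cv2) and the standard library are available. Lean on these libraries where they do the work, as an engineer would, in place of code of your own. Each camera call takes 0.05 s, during which the arm holds its last target. There are 200 camera calls.

## Working session

There is one attempt and no reset: what is moved stays moved. The work goes in short steps, Python scripts to look and compute and a tool call to move; the robot and the scene stay as the last step left them, time stands still between calls to the robot, and variables do not carry over. Pictures are saved under pics/ and viewed, at most 14 in all, crops included, and the job is handed in when it is done.

Besides the shell and the picture viewer there is one more tool, called after "Call:" as name(argument=value, ...), one argument or row to a line, values as JSON. step_arm: Moves the arm, as the interface text tells. Scaled input: -1 to 1 covers 0.3 m each way for a shift and 45 degrees each way for a turn. Its arguments: {"type":"object","properties":{"steps":{"type":"array"}},"required":["steps"]}

```bash
mkdir -p pics
cat > h.py <<'E'
from rig import *
import numpy as np, cv2
def save(n,im): cv2.imwrite('pics/'+n+'.png',im[:,:,::-1])
def ray(c,u,v,T=None):
    f=192/np.tan(np.radians(c['vertical_fov']/2)); 
    K=np.array([[f,0,c['cx']],[0,f,c['cy']],[0,0,1.]])
    x,y=(u-c['cx'])/f,(v-c['cy'])/f; p=np.array([x,y]); q=p.copy()
    for _ in range(30): q=p/(1+c['k1']*(q@q))
    if T is None: T=c['world_from_camera']
    T=np.array(T); return T[:3,3],T[:3,:3]@np.array([q[0],q[1],1])
def onplane(c,u,v,z,T=None):
    o,d=ray(c,u,v,T); return o+d*(z-o[2])/d[2]
def proj(c,P,T=None):
    f=192/np.tan(np.radians(c['vertical_fov']/2)); T=np.array(c['world_from_camera'] if T is None else T)
    p=np.linalg.inv(T)@np.append(P,1); q=p[:2]/p[2]; q=q*(1+c['k1']*(q@q)); return q*f+[c['cx'],c['cy']]
def wristcap():
    s=read_state(); c=capture('wrist'); T=np.eye(4); T[:3,:3]=s['tcp_rot']; T[:3,3]=s['position']
    return c,T@np.array(c['T_tool_cam']),s
E
python3 - <<'E'
from h import *
s=read_state(); print(s['time_s'],s['position'],s['tcp_rot'],s['force'])
for n in['scene','side']:
    c=capture(n); save(n+'0',c['image']); print(n,c['vertical_fov'],c['k1'],np.round(c['world_from_camera'],3).tolist())
c,T,s=wristcap(); save('wrist0',c['image']); print(c['vertical_fov'],np.round(c['T_tool_cam'],3).tolist())
E
```

```text
0.0 [6.24316683e-01 1.62014694e-04 2.46574565e-01] [[-4.21653436e-05  9.99997694e-01 -2.14691991e-03]
 [ 9.99999927e-01  4.29833764e-05  3.80981510e-04]
 [ 3.81072913e-04 -2.14690369e-03 -9.99997623e-01]] [ 0.29163869 -1.1855869  -0.74792842]
scene 50.99714867280682 -0.09265841818768467 [[0.08, 0.842, -0.533, 1.117], [0.997, -0.07, 0.039, -0.063], [-0.004, -0.535, -0.845, 0.976], [0.0, 0.0, 0.0, 1.0]]
side 51.26214452859067 -0.11852769547458233 [[-0.915, -0.274, 0.296, 0.285], [-0.404, 0.634, -0.66, 0.592], [-0.007, -0.723, -0.691, 0.646], [0.0, 0.0, 0.0, 1.0]]
62.1359591551088 [[-0.001, -0.969, -0.247, 0.066], [1.0, -0.001, -0.001, -0.001], [0.0, -0.247, 0.969, -0.136], [0.0, 0.0, 0.0, 1.0]]
```

View pics/scene0.png

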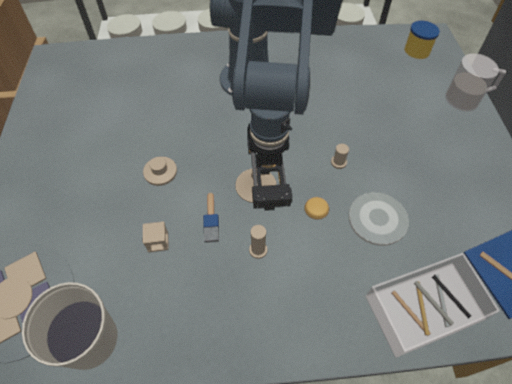

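View pics/side0.png

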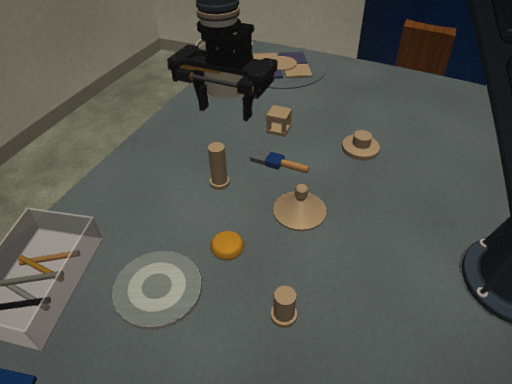

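View pics/wrist0.png

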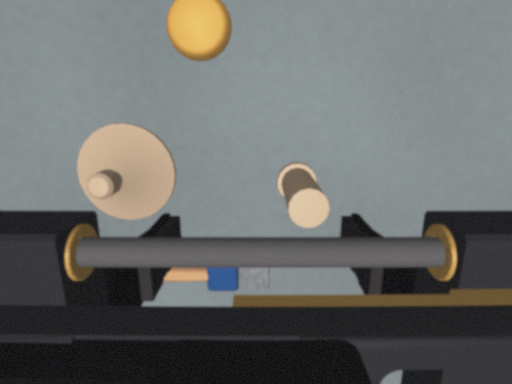

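The scene view shows the base at (159,170), roof (255,183), chamber (155,236), tall post (258,240), short post (340,156) and a metallic disc at (379,217), which is probably the wheel. The side view shows the same pieces, and the wrist view shows the roof at (125,172) and the tall post.

Run:
```python
from h import *
S=capture('scene');D=capture('side')
pts={'wheel':((379,217),(157,288),.045),'base_top':((159,161),(362,135),.046),'roof_eave':((255,184),(300,210),.003),'roofknob':((0,0),(301,188),.07),
'chamber_top':((154,230),(281,112),.06),'tall_top':((258,231),(217,148),.11),'short_top':((341,149),(285,294),.07)}
for k,(a,b,z) in pts.items():
    print(k,np.round(onplane(S,*a,z),3),np.round(onplane(D,*b,z),3))
    A=ray(S,*a);B=ray(D,*b)
    t=np.linalg.lstsq(np.c_[A[1],-B[1]],B[0]-A[0],rcond=None)[0]; print('   tri',np.round((A[0]+A[1]*t[0]+B[0]+B[1]*t[1])/2,3))
for z in(.0,.045):
  print(z,[np.linalg.norm(onplane(S,349,217,z)-onplane(S,409,217,z)),np.linalg.norm(onplane(D,112,288,z)-onplane(D,202,288,z))])
im=cv2.resize(D['image'][180:340,90:320],None,fx=3,fy=3,interpolation=2);save('sidecrop',im)
```

```text
wheel [0.619 0.307 0.045] [0.612 0.31  0.045]
   tri [0.616 0.308 0.04 ]
base_top [ 0.382 -0.288  0.046] [ 0.388 -0.291  0.046]
   tri [ 0.387 -0.287  0.05 ]
roof_eave [ 0.457 -0.013  0.003] [ 0.457 -0.012  0.003]
   tri [ 0.457 -0.013  0.002]
roofknob [-0.547 -1.034  0.07 ] [ 0.459 -0.011  0.07 ]
   tri [ 0.45  -0.21   0.362]
chamber_top [ 0.617 -0.287  0.06 ] [ 0.613 -0.288  0.06 ]
   tri [ 0.615 -0.289  0.058]
tall_top [ 0.668 -0.023  0.11 ] [ 0.661 -0.019  0.11 ]
   tri [ 0.665 -0.023  0.106]
short_top [0.401 0.241 0.07 ] [0.396 0.245 0.07 ]
   tri [0.397 0.243 0.066]
0.0 [np.float64(0.17108441637416227), np.float64(0.17430092901562058)]
0.045 [np.float64(0.16319596936471623), np.float64(0.1621585014999867)]
```

View pics/sidecrop.png

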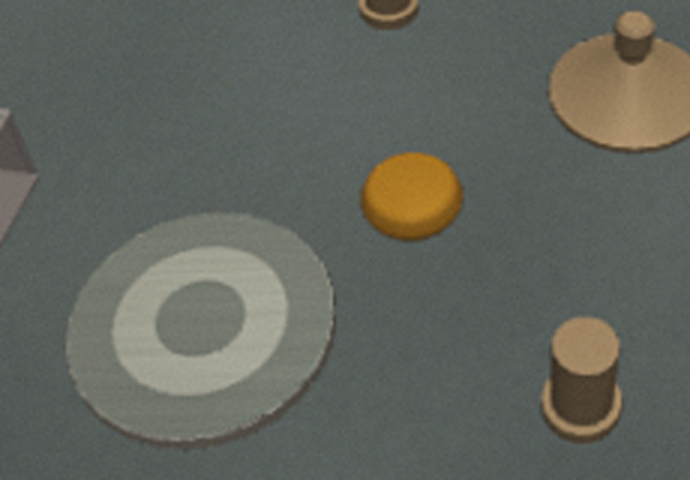

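The disc measures 162 mm across at z=45 mm, which confirms it is the wheel, at about (0.616, 0.308). All the other heights agree with the sizes given. I'll move to just short of the base for a close look.

Call:
step_arm(
  steps=[
    [-0.6, -0.4, 0, 0, 0, 0, -1],
    [-0.6, -0.4, 0, 0, 0, 0, -1],
    [-0.6, -0.4, 0, 0, 0, 0, -1],
    [-0.6, -0.4, 0, 0, 0, 0, -1],
    [-0.6, -0.4, 0, 0, 0, 0, -1],
    [-0.6, -0.4, 0, 0, 0, 0, -1],
  ],
)

```text
time_s: 0.75
position: [0.5019, -0.1843, 0.2475]
tcp_rot: [[0.004, 1.0, -0.002], [1.0, -0.004, -0.002], [-0.002, -0.002, -1.0]]
force: [-0.9, 0.6, 0.3]
opening: 1.0
grasp_force: 0.0
```

Call:
step_arm(
  steps=[
    [-0.56, -0.39, 0.1, 0, 0, 0, -1],
    [-0.56, -0.39, 0.1, 0, 0, 0, -1],
    [-0.56, -0.39, 0.1, 0, 0, 0, -1],
    [-0.56, -0.39, 0.1, 0, 0, 0, -1],
    [-0.56, -0.39, 0.1, 0, 0, 0, -1],
    [-0.56, -0.39, 0.1, 0, 0, 0, -1],
    [-0.56, -0.39, 0.1, 0, 0, 0, -1],
    [-0.56, -0.39, 0.1, 0, 0, 0, -1],
  ],
)

```text
time_s: 1.42
position: [0.3881, -0.3475, 0.2175]
tcp_rot: [[0.001, 1.0, 0.0], [1.0, -0.001, 0.001], [0.001, 0.0, -1.0]]
force: [0.1, 0.8, 0.8]
opening: 1.002
grasp_force: 0.0
```

```bash
cat >> h.py <<'E'
def buff(im):
    h=cv2.cvtColor(im,cv2.COLOR_RGB2HSV); m=cv2.inRange(h,(5,45,60),(22,170,255)); return cv2.morphologyEx(m,cv2.MORPH_OPEN,np.ones((3,3)))
E
python3 - <<'E'
from h import *
c,T,s=wristcap(); save('w_base',c['image']); print(s['position'],s['tcp_rot'],s['time_s'])
m=buff(c['image']); cs,_=cv2.findContours(m,0,1)
for k in cs:
    if cv2.contourArea(k)>300: print(cv2.boundingRect(k),cv2.fitEllipse(k), onplane(c,*cv2.fitEllipse(k)[0],.012,T))
E
```

```text
[ 0.38811897 -0.34752977  0.21745194] [[ 9.28612455e-04  9.99999565e-01  8.42374265e-05]
 [ 9.99999036e-01 -9.28698899e-04  1.03203247e-03]
 [ 1.03211025e-03  8.32789871e-05 -9.99999464e-01]] 1.4167
(233, 288, 279, 19) ((483.2947998046875, 297.15350341796875), (15.760156631469727, 549.39453125), 88.95552825927734) [ 0.66095122 -0.5092868   0.012     ]
(424, 224, 34, 58) ((440.6487121582031, 252.1274871826172), (32.742279052734375, 56.365638732910156), 171.19908142089844) [ 0.59887244 -0.44833248  0.012     ]
(63, 224, 34, 58) ((79.6082992553711, 252.22628784179688), (32.560115814208984, 56.20199966430664), 9.728494644165039) [ 0.17380319 -0.44765694  0.012     ]
(448, 86, 64, 63) ((482.16015625, 117.00717163085938), (66.722412109375, 71.4236831665039), 80.92790985107422) [ 0.62205933 -0.29266313  0.012     ]
(214, 70, 94, 96) ((260.1786804199219, 117.40270233154297), (93.17698669433594, 95.30206298828125), 178.93003845214844) [ 0.38676161 -0.29333445  0.012     ]
```

View pics/w_base.png

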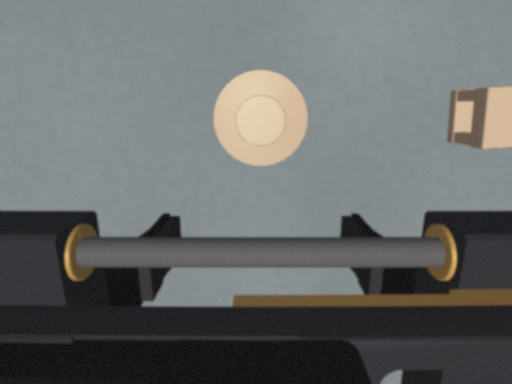

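The close view shows the base foot at (260,117) and the boss top at about (260,120).

Run:
```python
from h import *
c,T,s=wristcap(); im=c['image']
g=cv2.GaussianBlur(im,(3,3),0)[85:155,225:300]
p=cv2.HoughCircles(cv2.cvtColor(g,cv2.COLOR_RGB2GRAY),cv2.HOUGH_GRADIENT,1,30,param1=60,param2=8,minRadius=20,maxRadius=30)
print(p); u,v=p[0,0,:2]+[225,85]; print(u,v,onplane(c,u,v,.046,T))
for z in (.007,.010,.014): print(z,onplane(c,260.2,117.4,z,T))
print(np.linalg.norm(onplane(c,214,117,.01,T)-onplane(c,307,117,.01,T)))
D=capture('side');m=buff(D['image']);k=max([k for k in cv2.findContours(m,0,1)[0] if abs(cv2.boundingRect(k)[0]-345)<12],key=cv2.contourArea);print(cv2.boundingRect(k))
```

```text
[[[33.5 35.5 23. ]]]
258.5 120.5 [ 0.38551924 -0.29445219  0.046     ]
0.007 [ 0.38711672 -0.29295734  0.007     ]
0.01 [ 0.3871179  -0.29285082  0.01      ]
0.014 [ 0.38711947 -0.29270879  0.014     ]
0.09827526210800484
(342, 130, 38, 30)
```

Call:
step_arm(
  steps=[
    [0.18, -0.003, 0.2, 0, 0, 0, -1],
    [0.18, -0.003, 0.3, 0, 0, 0, -1],
    [0.18, -0.003, 0.4, 0, 0, 0, -1],
    [0.18, -0.003, 0.5, 0, 0, 0, -1],
    [0.18, -0.003, 0.54, 0, 0, 0, -1],
    [0.18, -0.003, 0.565, 0, 0, 0, -1],
    [0.18, -0.003, 0.565, 0, 0, 0, -1],
    [0.18, -0.003, 0.565, 0, 0, 0, -1],
  ],
)

```text
time_s: 2.23
position: [0.388, -0.294, 0.0486]
tcp_rot: [[-0.001, 1.0, 0.001], [1.0, 0.001, -0.001], [-0.001, 0.001, -1.0]]
force: [0.4, -0.8, 0.3]
opening: 1.001
grasp_force: 0.0
```

Call:
step_arm(
  steps=[
    [0, 0, 0, 0, 0, 0, 1],
    [0, 0, 0, 0, 0, 0, 1],
    [0, 0, 0, 0, 0, 0, 1],
    [0, 0, 0, 0, 0, 0, 1],
    [0, 0, 0, 0, 0, 0, 1],
    [0, 0, 0, 0, 0, 0, 1],
    [0, 0, 0, 0, 0, 0, 1],
    [0, 0, 0, 0, 0, 0, 1],
  ],
)

```text
time_s: 2.9
position: [0.3873, -0.2942, 0.0483]
tcp_rot: [[0.0, 1.0, 0.001], [1.0, -0.0, -0.001], [-0.001, 0.001, -1.0]]
force: [0.6, -0.2, 2.7]
opening: 0.546
grasp_force: 30.0
```

Call:
step_arm(
  steps=[
    [0, 0, -0.06, 0, 0, 0, 1],
    [0, 0, -0.18, 0, 0, 0, 1],
    [0, 0, -0.3, 0, 0, 0, 1],
    [0, 0, -0.42, 0, 0, 0, 1],
    [0, 0, -0.55, 0, 0, 0, 1],
    [0, 0, -0.667, 0, 0, 0, 1],
    [0.1, 0.05, -0.667, 0, 0, 0, 1],
    [0.2, 0.1, -0.667, 0, 0, 0, 1],
  ],
)

```text
time_s: 3.57
position: [0.418, -0.2355, 0.2504]
tcp_rot: [[0.004, 1.0, 0.004], [1.0, -0.004, -0.004], [-0.004, 0.004, -1.0]]
force: [-0.1, 0.9, -4.4]
opening: 0.546
grasp_force: 30.0
```

Call:
step_arm(
  steps=[
    [0.12, 0.06, 0, 0, 0, 0, 1],
    [0.24, 0.11, 0, 0, 0, 0, 1],
    [0.36, 0.17, 0, 0, 0, 0, 1],
    [0.48, 0.22, 0, 0, 0, 0, 1],
    [0.6, 0.28, 0, 0, 0, 0, 1],
    [0.7, 0.33, 0, 0, 0, 0, 1],
    [0.8, 0.38, 0, 0, 0, 0, 1],
    [0.8, 0.38, 0, 0, 0, 0, 1],
  ],
)

```text
time_s: 4.23
position: [0.5325, 0.0113, 0.2474]
tcp_rot: [[-0.005, 1.0, 0.001], [1.0, 0.005, 0.003], [0.003, 0.001, -1.0]]
force: [0.3, -1.6, -3.3]
opening: 0.548
grasp_force: 30.0
```

Call:
step_arm(
  steps=[
    [0.12, 0.05, 0, 0, 0, 0, 1],
    [0.24, 0.1, 0, 0, 0, 0, 1],
    [0.36, 0.15, 0, 0, 0, 0, 1],
    [0.48, 0.2, 0, 0, 0, 0, 1],
    [0.6, 0.25, 0, 0, 0, 0, 1],
    [0.67, 0.28, 0, 0, 0, 0, 1],
    [0.67, 0.28, 0, 0, 0, 0, 1],
    [0.67, 0.28, 0, 0, 0, 0, 1],
  ],
)

```text
time_s: 4.9
position: [0.6141, 0.2077, 0.2465]
tcp_rot: [[-0.002, 1.0, -0.003], [1.0, 0.002, -0.001], [-0.001, -0.003, -1.0]]
force: [-0.0, 0.0, -2.7]
opening: 0.549
grasp_force: 30.0
```

Run:
```python
from h import *
c,T,s=wristcap(); save('w_wheel',c['image']); print(s['position'],s['tcp_rot'],s['time_s'],s['opening'])
print(proj(c,[.616,.308,.045],T))
```

```text
[0.61412022 0.20771103 0.24647878] [[-0.00246083  0.99999159 -0.00328132]
 [ 0.99999621  0.00245676 -0.00124294]
 [-0.00123486 -0.00328437 -0.99999384]] 4.9 0.5490125682344804
[264.32296761  70.23995986]
```

View pics/w_wheel.png

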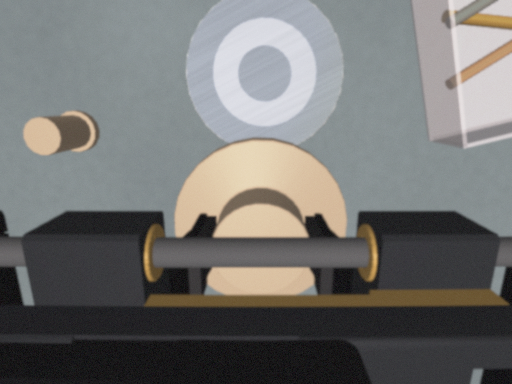

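The wrist view shows the wheel's pale ring centred near (265,73) and the held base level in front of it.

Run:
```python
from h import *
c,T,s=wristcap(); im=c['image'];S=capture('scene');D=capture('side')
def ringc(c,T,x0,x1,y0,y1,name):
    g=cv2.cvtColor(cv2.GaussianBlur(c['image'],(5,5),0),cv2.COLOR_RGB2GRAY)[y0:y1,x0:x1]
    t,m=cv2.threshold(g,0,255,cv2.THRESH_BINARY+cv2.THRESH_OTSU)
    k=max(cv2.findContours(m,0,1)[0],key=cv2.contourArea)
    e=cv2.fitEllipse(k); u=np.array(e[0])+[x0,y0]; P=onplane(c,*u,.045,T); print(name,t,u,e[1:],P)
ringc(c,T,205,325,8,138,'wrist')
ringc(S,None,356,404,195,240,'scene'); ringc(D,None,122,192,258,320,'side')
f=192/np.tan(np.radians(c['vertical_fov']/2));print(f,s['position'])
```

```text
wrist 195.0 [264.32948303  70.36552048] ((102.75098419189453, 107.73311614990234), 4.171080112457275) [0.61576406 0.30670489 0.045     ]
scene 166.0 [378.53948975 217.01654625] ((32.63533020019531, 39.983795166015625), 114.3187255859375) [0.61913372 0.30530823 0.045     ]
side 151.0 [156.47216415 286.39780235] ((46.48938751220703, 59.11045455932617), 69.24223327636719) [0.61524794 0.30731413 0.045     ]
318.68457960502394 [0.61381135 0.20657981 0.24663265]
```

Call:
step_arm(
  steps=[
    [0.12, 0.007, 0, 0, 0, 0, 1],
    [0.24, 0.007, 0.06, 0, 0, 0, 1],
    [0.332, 0.007, 0.16, 0, 0, 0, 1],
    [0.332, 0.007, 0.28, 0, 0, 0, 1],
    [0.332, 0.007, 0.39, 0, 0, 0, 1],
    [0.332, 0.007, 0.45, 0, 0, 0, 1],
    [0.332, 0.007, 0.48, 0, 0, 0, 1],
    [0.332, 0.007, 0.48, 0, 0, 0, 1],
  ],
)

```text
time_s: 5.77
position: [0.6157, 0.3049, 0.1015]
tcp_rot: [[0.001, 1.0, -0.005], [1.0, -0.001, -0.002], [-0.002, -0.005, -1.0]]
force: [0.3, -0.3, -2.5]
opening: 0.551
grasp_force: 30.0
```

Call:
step_arm(
  steps=[
    [0, 0, 0.008, 0, 0, 0, 1],
    [0, 0, 0.016, 0, 0, 0, 1],
    [0, 0, 0.023, 0, 0, 0, 1],
    [0, 0, 0.028, 0, 0, 0, 1],
    [0, 0, 0.028, 0, 0, 0, 1],
  ],
)

```text
time_s: 6.18
position: [0.6175, 0.3067, 0.0965]
tcp_rot: [[0.0, 1.0, 0.001], [1.0, -0.0, 0.0], [0.0, 0.001, -1.0]]
force: [0.2, -0.3, -2.5]
opening: 0.543
grasp_force: 30.0
```

Call:
step_arm(
  steps=[
    [0, -0.003, 0.004, 0, 0, 0, 1],
    [0, -0.003, 0.008, 0, 0, 0, 1],
    [0, -0.003, 0.01, 0, 0, 0, 1],
    [0, -0.003, 0.01, 0, 0, 0, 1],
  ],
)

```text
time_s: 6.52
position: [0.6162, 0.3067, 0.0933]
tcp_rot: [[-0.0, 1.0, 0.0], [1.0, 0.0, 0.0], [0.0, 0.0, -1.0]]
force: [-0.9, 0.0, 1.3]
opening: 0.546
grasp_force: 30.0
```

Call:
step_arm(
  steps=[
    [0, 0, 0, 0, 0, 0, -0.5],
    [0, 0, 0, 0, 0, 0, -1],
    [0, 0, 0, 0, 0, 0, -1],
    [0, 0, 0, 0, 0, 0, -1],
    [0, 0, -0.04, 0, 0, 0, -1],
    [0, 0, -0.16, 0, 0, 0, -1],
    [0, 0, -0.29, 0, 0, 0, -1],
    [0, 0, -0.42, 0, 0, 0, -1],
  ],
)

```text
time_s: 7.18
position: [0.6159, 0.3065, 0.2203]
tcp_rot: [[0.0, 1.0, -0.001], [1.0, -0.0, -0.0], [-0.0, -0.001, -1.0]]
force: [1.3, -0.1, 0.3]
opening: 0.988
grasp_force: 0.0
```

Call:
step_arm(
  steps=[
    [-0.42, -0.72, 0, 0, 0, 0, -1],
    [-0.42, -0.72, 0, 0, 0, 0, -1],
    [-0.42, -0.72, 0, 0, 0, 0, -1],
    [-0.42, -0.72, 0, 0, 0, 0, -1],
    [-0.42, -0.72, 0, 0, 0, 0, -1],
    [-0.42, -0.72, 0, 0, 0, 0, -1],
    [-0.42, -0.72, 0, 0, 0, 0, -1],
    [-0.42, -0.72, 0, 0, 0, 0, -1],
  ],
)

```text
time_s: 7.85
position: [0.3974, 0.1798, 0.2194]
tcp_rot: [[0.001, 1.0, -0.001], [1.0, -0.001, -0.0], [-0.0, -0.001, -1.0]]
force: [1.2, 0.5, 0.8]
opening: 1.004
grasp_force: 0.0
```

```bash
cat >> h.py <<'E'
def topcircle(c,T,x,y,z,d,pad=16,name=None,p2=8,box=None):
    "find horizontal circle of diameter d at height z near (x,y)"
    a=proj(c,[x,y,z],T); r=max(np.linalg.norm(proj(c,[x+d/2,y,z],T)-a),1)
    w=int(r+pad); x0,y0=max(int(a[0])-w,0),max(int(a[1])-w,0)
    g=cv2.GaussianBlur(cv2.cvtColor(c['image'],cv2.COLOR_RGB2GRAY)[y0:y0+2*w,x0:x0+2*w],(3,3),0)
    p=cv2.HoughCircles(cv2.resize(g,None,fx=4,fy=4,interpolation=cv2.INTER_CUBIC),cv2.HOUGH_GRADIENT,1,40,param1=60,param2=p2,minRadius=int(4*r*.9),maxRadius=int(4*r*1.1))
    if name: save(name,cv2.resize(c['image'][y0:y0+2*w,x0:x0+2*w],None,fx=3,fy=3))
    if p is None: return print('none',a,r)
    for q in p[0][:3]: u=(q[:2]+.5)/4-.5+[x0,y0]; print('px',u,'r',q[2]/4,'exp',a,r,'->',np.round(onplane(c,*u,z,T),4))
E
python3 - <<'E'
from h import *
c,T,s=wristcap(); save('w_sp',c['image']); print(s['position'],s['time_s'])
topcircle(c,T,.399,.243,.07,.038)
m=buff(c['image'])
for k in cv2.findContours(m,0,1)[0]:
    if cv2.contourArea(k)>300: print(cv2.boundingRect(k))
E
```

```text
[0.39744469 0.17981152 0.21938799] 7.85
px [260.25 106.5 ] r 21.75 exp [263.72220266 108.97880275] 21.78097150318388 -> [0.396  0.2451 0.07  ]
(233, 273, 279, 35)
(63, 224, 34, 58)
(424, 223, 34, 59)
(373, 164, 64, 61)
(238, 84, 45, 46)
(448, 0, 64, 95)
```

View pics/w_sp.png

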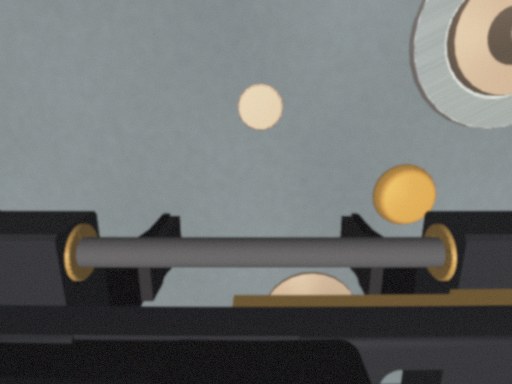

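Call:
step_arm(
  steps=[
    [0.1, -0.005, 0.1, 0, 0, 0, -1],
    [0.217, -0.005, 0.15, 0, 0, 0, -1],
    [0.217, -0.005, 0.28, 0, 0, 0, -1],
    [0.217, -0.005, 0.41, 0, 0, 0, -1],
    [0.217, -0.005, 0.52, 0, 0, 0, -1],
    [0.217, -0.005, 0.56, 0, 0, 0, -1],
    [0.217, -0.005, 0.575, 0, 0, 0, -1],
    [0.217, -0.005, 0.575, 0, 0, 0, -1],
  ],
)

```text
time_s: 8.57
position: [0.4005, 0.2465, 0.0451]
tcp_rot: [[-0.0, 1.0, 0.0], [1.0, 0.0, 0.0], [0.0, 0.0, -1.0]]
force: [-0.4, 0.7, 0.4]
opening: 0.995
grasp_force: 0.0
```

Call:
step_arm(
  steps=[
    [0, 0, 0, 0, 0, 0, 1],
    [0, 0, 0, 0, 0, 0, 1],
    [0, 0, 0, 0, 0, 0, 1],
    [0, 0, 0, 0, 0, 0, 1],
    [0, 0, 0, 0, 0, 0, 1],
    [0, 0, 0, 0, 0, 0, 1],
    [0, 0, 0, 0, 0, 0, 1],
    [0, 0, 0, 0, 0, 0, 1],
  ],
)

```text
time_s: 9.23
position: [0.3988, 0.2457, 0.0464]
tcp_rot: [[0.0, 1.0, 0.0], [1.0, -0.0, 0.0], [0.0, 0.0, -1.0]]
force: [0.7, -0.3, -0.5]
opening: 0.481
grasp_force: 0.0
```

Call:
step_arm(
  steps=[
    [0, 0, 0, 0, 0, 0, 1],
    [0, 0, 0, 0, 0, 0, 1],
    [0, 0, 0, 0, 0, 0, 1],
    [0, 0, -0.06, 0, 0, 0, 1],
    [0, 0, -0.18, 0, 0, 0, 1],
    [0, 0, -0.3, 0, 0, 0, 1],
    [0, 0, -0.42, 0, 0, 0, 1],
    [0, 0, -0.5, 0, 0, 0, 1],
  ],
)

```text
time_s: 9.9
position: [0.3998, 0.2461, 0.1989]
tcp_rot: [[-0.0, 1.0, 0.004], [1.0, 0.0, 0.001], [0.001, 0.004, -1.0]]
force: [0.6, -0.5, -1.6]
opening: 0.433
grasp_force: 30.0
```

Call:
step_arm(
  steps=[
    [0, 0.1, -0.07, 0, 0, 0, 1],
    [-0.05, 0.23, -0.13, 0, 0, 0, 1],
    [-0.1, 0.35, -0.17, 0, 0, 0, 1],
    [-0.13, 0.48, -0.17, 0, 0, 0, 1],
    [-0.13, 0.6, -0.17, 0, 0, 0, 1],
    [-0.13, 0.72, -0.17, 0, 0, 0, 1],
    [-0.13, 0.72, -0.17, 0, 0, 0, 1],
    [-0.13, 0.72, -0.17, 0, 0, 0, 1],
  ],
)

```text
time_s: 10.57
position: [0.6163, 0.206, 0.2457]
tcp_rot: [[0.001, 1.0, -0.001], [1.0, -0.001, -0.0], [-0.0, -0.001, -1.0]]
force: [-1.3, 0.3, -1.5]
opening: 0.433
grasp_force: 30.0
```

Run:
```python
from h import *
c,T,s=wristcap(); save('w_b2',c['image']); print(s['position'],s['time_s'],s['opening'],s['grasp_force'])
topcircle(c,T,.616,.3065,.091,.048)
m=buff(c['image'])
for k in cv2.findContours(m,0,1)[0]:
    if cv2.contourArea(k)>300: print(cv2.boundingRect(k)); e=cv2.fitEllipse(k); print(e[:2],onplane(c,*e[0],.055,T))
```

```text
[0.61628064 0.20599796 0.24566031] 10.5667 0.4330966994226231 29.99963049776852
px [259.5  65.5] r 27.7 exp [261.38143581  64.46503358] 27.872511905422684 -> [0.6144 0.3057 0.091 ]
(122, 267, 364, 41)
((281.3843994140625, 290.0693664550781), (42.044715881347656, 350.03790283203125)) [0.63882711 0.06505971 0.055     ]
(340, 224, 19, 59)
((348.54608154296875, 253.18467712402344), (18.921749114990234, 58.04568862915039)) [0.71348881 0.11144459 0.055     ]
(163, 224, 19, 59)
((172.1210174560547, 252.99380493164062), (18.352548599243164, 57.661651611328125)) [0.51561824 0.11207703 0.055     ]
(185, 182, 115, 56)
((244.34115600585938, 210.13385009765625), (54.56415939331055, 123.23548889160156)) [0.59743856 0.16254795 0.055     ]
(458, 36, 54, 44)
((485.17327880859375, 57.751651763916016), (10.933545112609863, 85.34843444824219)) [0.83360059 0.31748868 0.055     ]
(210, 14, 101, 107)
((260.04180908203125, 67.45684051513672), (100.78746032714844, 106.23758697509766)) [0.61478675 0.3079755  0.055     ]
(459, 10, 53, 17)
((487.8816223144531, 18.05704689025879), (13.269471168518066, 62.998592376708984)) [0.83060147 0.35294114 0.055     ]
```

View pics/w_b2.png

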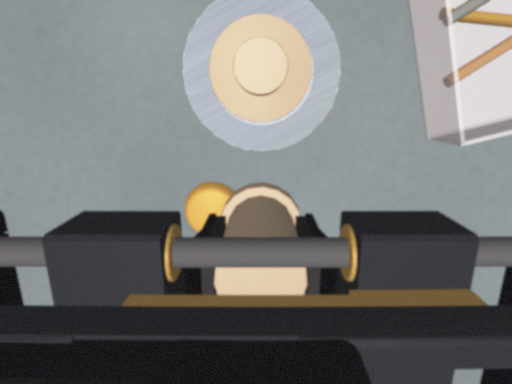

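The boss top is at (259.5,65.5) and the base sits centred on the wheel. The pose readings look noisy, so I'll average a few before placing the post.

```bash
cat >> h.py <<'E'
def tcpmean(n=5):
    P=[];
    for i in range(n): P.append(read_state()['position']); capture('side')
    P=np.array(P); print('tcp',P.mean(0).round(4),P.std(0).round(4)); return P.mean(0)
E
python3 - <<'E'
from h import *
t=tcpmean(6); c,T,s=wristcap(); T[:3,3]+=t-s['position']; topcircle(c,T,.616,.3065,.091,.048); print(c['cx'],np.array(c['T_tool_cam'])[:3,3])
m=buff(c['image']); r=m[190:205]; 
for i in (192,196,200,204): x=np.flatnonzero(m[i,215:310])+215; print(i,x.min(),x.max(),(x.min()+x.max())/2)
E
```

```text
tcp [0.6134 0.2068 0.2465] [0.0004 0.0003 0.0006]
px [262.5   66.25] r 27.975 exp [264.8610773   65.58159288] 27.76870455605918 -> [0.614 0.306 0.091]
260.2552430483449 [ 0.06640317 -0.00121973 -0.13634003]
192 215 284 249.5
196 223 289 256.0
200 218 292 255.0
204 215 295 255.0
```

Call:
step_arm(
  steps=[
    [0.1, 0.003, 0, 0, 0, 0, 1],
    [0.2, 0.003, 0, 0, 0, 0, 1],
    [0.29, 0.003, 0.04, 0, 0, 0, 1],
    [0.335, 0.003, 0.12, 0, 0, 0, 1],
    [0.335, 0.003, 0.22, 0, 0, 0, 1],
    [0.335, 0.003, 0.3, 0, 0, 0, 1],
    [0.335, 0.003, 0.345, 0, 0, 0, 1],
    [0.335, 0.003, 0.345, 0, 0, 0, 1],
  ],
)

```text
time_s: 11.63
position: [0.613, 0.3066, 0.14]
tcp_rot: [[-0.0, 1.0, -0.007], [1.0, 0.0, -0.002], [-0.002, -0.007, -1.0]]
force: [-0.3, 0.4, -3.4]
opening: 0.425
grasp_force: 30.0
```

Call:
step_arm(
  steps=[
    [0, 0, 0, 0, 0, 0, 1],
    [0, 0, 0, 0, 0, 0, 1],
    [0, 0, 0.005, 0, 0, 0, 1],
    [0, 0, 0.01, 0, 0, 0, 1],
    [0, 0, 0.014, 0, 0, 0, 1],
    [0, 0, 0.017, 0, 0, 0, 1],
    [0, 0, 0.017, 0, 0, 0, 1],
    [0, 0, 0.017, 0, 0, 0, 1],
  ],
)

```text
time_s: 12.3
position: [0.6156, 0.3072, 0.1387]
tcp_rot: [[0.0, 1.0, -0.0], [1.0, -0.0, 0.0], [0.0, -0.0, -1.0]]
force: [-0.4, 0.4, -2.2]
opening: 0.431
grasp_force: 30.0
```

Call:
step_arm(
  steps=[
    [0, 0, 0.003, 0, 0, 0, 1],
    [0, 0, 0.006, 0, 0, 0, 1],
    [0, 0, 0.006, 0, 0, 0, 1],
    [0, 0, 0.006, 0, 0, 0, 1],
  ],
)

```text
time_s: 12.63
position: [0.6158, 0.3073, 0.1374]
tcp_rot: [[-0.0, 1.0, 0.0], [1.0, 0.0, 0.0], [0.0, 0.0, -1.0]]
force: [-0.9, -0.0, 2.2]
opening: 0.429
grasp_force: 30.0
```

Call:
step_arm(
  steps=[
    [0, 0, 0, 0, 0, 0, -0.5],
    [0, 0, 0, 0, 0, 0, -1],
    [0, 0, 0, 0, 0, 0, -1],
    [0, 0, 0, 0, 0, 0, -1],
    [0, 0, -0.04, 0, 0, 0, -1],
    [0, 0, -0.16, 0, 0, 0, -1],
    [0, 0, -0.29, 0, 0, 0, -1],
    [0, 0, -0.38, 0, 0, 0, -1],
  ],
)

```text
time_s: 13.3
position: [0.6167, 0.3076, 0.2549]
tcp_rot: [[0.0, 1.0, 0.004], [1.0, -0.0, 0.001], [0.001, 0.004, -1.0]]
force: [0.8, -0.1, 0.5]
opening: 0.942
grasp_force: 0.0
```

Call:
step_arm(
  steps=[
    [-0.12, 0, 0, 0, 0, 0, -1],
    [-0.25, 0, 0, 0, 0, 0, -1],
    [-0.37, 0, 0, 0, 0, 0, -1],
    [-0.5, 0, 0, 0, 0, 0, -1],
    [-0.62, 0, 0, 0, 0, 0, -1],
    [-0.75, 0, 0, 0, 0, 0, -1],
    [-0.87, 0, 0, 0, 0, 0, -1],
    [-1, 0, 0, 0, 0, 0, -1],
  ],
)

```text
time_s: 13.97
position: [0.6156, 0.0058, 0.252]
tcp_rot: [[-0.0, 1.0, 0.001], [1.0, 0.0, 0.0], [0.0, 0.001, -1.0]]
force: [0.9, 0.2, 0.1]
opening: 1.004
grasp_force: 0.0
```

Call:
step_arm(
  steps=[
    [-0.12, 0, 0, 0, 0, 0, -1],
    [-0.25, 0, 0, 0, 0, 0, -1],
    [-0.37, 0, 0, 0, 0, 0, -1],
    [-0.5, 0, 0, 0, 0, 0, -1],
    [-0.62, 0, 0, 0, 0, 0, -1],
    [-0.75, 0, 0, 0, 0, 0, -1],
    [-0.87, 0, 0, 0, 0, 0, -1],
    [-1, 0, 0, 0, 0, 0, -1],
  ],
)

```text
time_s: 14.63
position: [0.6155, -0.2943, 0.252]
tcp_rot: [[-0.0, 1.0, 0.001], [1.0, 0.0, -0.0], [-0.0, 0.001, -1.0]]
force: [1.4, 1.0, 0.2]
opening: 1.0
grasp_force: 0.0
```

Call:
step_arm(
  steps=[
    [-0.1, 0, 0, 0, 0, 0, -1],
    [-0.19, 0, 0.05, 0, 0, 0, -1],
    [-0.19, 0, 0.1, 0, 0, 0, -1],
    [-0.19, 0, 0.1, 0, 0, 0, -1],
    [-0.19, 0, 0.1, 0, 0, 0, -1],
    [-0.19, 0, 0.1, 0, 0, 0, -1],
  ],
)

```text
time_s: 15.13
position: [0.6161, -0.349, 0.2219]
tcp_rot: [[-0.001, 1.0, 0.001], [1.0, 0.001, -0.0], [-0.0, 0.001, -1.0]]
force: [-0.8, 0.5, -0.8]
opening: 1.0
grasp_force: 0.0
```

Run:
```python
from h import *
t=tcpmean(4); c,T,s=wristcap(); T[:3,3]+=t-s['position']; save('w_ch',c['image']); print(s['time_s'])
print(proj(c,[.615,-.288,.06],T))
m=buff(c['image'])
for k in cv2.findContours(m,0,1)[0]:
    if cv2.contourArea(k)>1000: print(cv2.boundingRect(k)); R=cv2.minAreaRect(k); print(R,onplane(c,*R[0],.06,T))
```

```text
tcp [ 0.6164 -0.349   0.2223] [0.0002 0.     0.0002]
15.3333
[260.02729418 111.13919654]
(233, 288, 279, 19)
((372.02264404296875, 298.4029235839844), (17.675121307373047, 278.2541198730469), 89.0759506225586) [ 0.73479023 -0.48256868  0.06      ]
(234, 81, 63, 65)
((266.1108703613281, 113.27432250976562), (61.6921272277832, 61.3178596496582), 86.42366790771484) [ 0.62056372 -0.28990266  0.06      ]
```

View pics/w_ch.png

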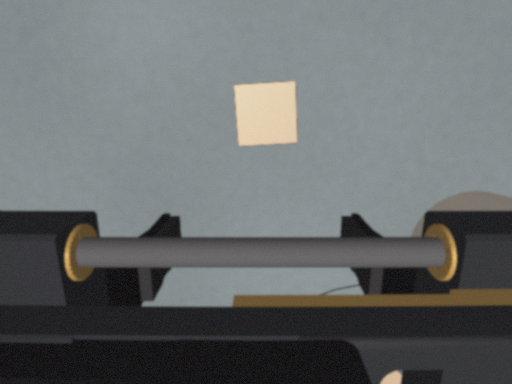

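The chamber's top is at (266,113), turned about 3.5° counter-clockwise, and its size is right.

Call:
step_arm(
  steps=[
    [0.1, 0.017, 0.1, 0, 0, -0.08, -1],
    [0.197, 0.017, 0.15, 0, 0, -0.08, -1],
    [0.197, 0.017, 0.25, 0, 0, -0.08, -1],
    [0.197, 0.017, 0.37, 0, 0, -0.08, -1],
    [0.197, 0.017, 0.48, 0, 0, -0.08, -1],
    [0.197, 0.017, 0.53, 0, 0, -0.08, -1],
    [0.197, 0.017, 0.55, 0, 0, -0.08, -1],
    [0.197, 0.017, 0.55, 0, 0, -0.08, -1],
  ],
)

```text
time_s: 16.05
position: [0.6202, -0.2899, 0.0544]
tcp_rot: [[-0.063, 0.998, -0.002], [0.998, 0.063, 0.002], [0.002, -0.002, -1.0]]
force: [1.0, -0.7, 0.2]
opening: 1.0
grasp_force: 0.0
```

Call:
step_arm(
  steps=[
    [0, 0, 0, 0, 0, 0, 1],
    [0, 0, 0, 0, 0, 0, 1],
    [0, 0, 0, 0, 0, 0, 1],
    [0, 0, 0, 0, 0, 0, 1],
    [0, 0, 0, 0, 0, 0, 1],
    [0, 0, 0, 0, 0, 0, 1],
    [0, 0, 0, 0, 0, 0, 1],
    [0, 0, 0, 0, 0, 0, 1],
  ],
)

```text
time_s: 16.72
position: [0.6213, -0.291, 0.0567]
tcp_rot: [[-0.063, 0.998, 0.001], [0.998, 0.063, -0.001], [-0.001, 0.001, -1.0]]
force: [0.0, 1.0, 5.1]
opening: 0.639
grasp_force: 30.0
```

Run:
```python
from h import *
tcpmean(3); s=read_state(); print(s['opening'],s['grasp_force'],s['force'],s['tcp_rot'][0])
```

```text
tcp [ 0.6213 -0.291   0.0567] [0. 0. 0.]
0.6399113437559772 29.998941756784916 [9.17738283e-04 2.62492393e-02 5.49867069e+00] [-0.06273445  0.99802946  0.00125525]
```

Call:
step_arm(
  steps=[
    [0, 0, -0.06, 0, 0, 0, 1],
    [0, 0, -0.17, 0, 0, 0, 1],
    [0, 0, -0.29, 0, 0, 0, 1],
    [0, 0, -0.41, 0, 0, 0.04, 1],
    [0, 0, -0.53, 0, 0, 0.08, 1],
    [0, 0, -0.65, 0, 0, 0.08, 1],
    [0, 0, -0.77, 0, 0, 0.08, 1],
    [0, 0, -0.83, 0, 0, 0.08, 1],
  ],
)

```text
time_s: 17.53
position: [0.6218, -0.2913, 0.3094]
tcp_rot: [[-0.0, 1.0, 0.005], [1.0, 0.0, -0.003], [-0.003, 0.005, -1.0]]
force: [1.5, -0.7, -0.8]
opening: 0.637
grasp_force: 30.0
```

Call:
step_arm(
  steps=[
    [0.12, 0, 0, 0, 0, 0, 1],
    [0.25, 0, 0, 0, 0, 0, 1],
    [0.37, 0, 0, 0, 0, 0, 1],
    [0.5, 0, 0, 0, 0, 0, 1],
    [0.62, 0, 0, 0, 0, 0, 1],
    [0.75, 0, 0, 0, 0, 0, 1],
    [0.87, 0, 0, 0, 0, 0, 1],
    [1, 0, 0, 0, 0, 0, 1],
  ],
)

```text
time_s: 18.2
position: [0.6198, 0.0108, 0.3037]
tcp_rot: [[0.0, 1.0, -0.002], [1.0, -0.0, -0.0], [-0.0, -0.002, -1.0]]
force: [-0.0, -0.1, -1.3]
opening: 0.642
grasp_force: 30.0
```

Call:
step_arm(
  steps=[
    [0.12, -0.01, 0, 0, 0, 0, 1],
    [0.25, -0.02, 0, 0, 0, 0, 1],
    [0.37, -0.02, 0, 0, 0, 0, 1],
    [0.5, -0.02, 0, 0, 0, 0, 1],
    [0.6, -0.02, 0, 0, 0, 0, 1],
    [0.66, -0.02, 0, 0, 0, 0, 1],
    [0.66, -0.02, 0, 0, 0, 0, 1],
    [0.66, -0.02, 0, 0, 0, 0, 1],
  ],
)

```text
time_s: 18.87
position: [0.6138, 0.2082, 0.3035]
tcp_rot: [[-0.002, 1.0, -0.003], [1.0, 0.002, -0.001], [-0.001, -0.003, -1.0]]
force: [-0.0, -0.9, -1.4]
opening: 0.639
grasp_force: 30.0
```

Run:
```python
from h import *
t=tcpmean(6); c,T,s=wristcap(); T[:3,3]+=t-s['position']; save('w_p2',c['image']); print(s['time_s'],s['opening'],s['tcp_rot'])
topcircle(c,T,.616,.3065,.161,.038)
m=buff(c['image'])
for k in cv2.findContours(m,0,1)[0]:
    if cv2.contourArea(k)>1000: print(cv2.boundingRect(k))
```

```text
tcp [0.6144 0.2066 0.3041] [0.0004 0.0008 0.0004]
19.1667 0.6371872885817149 [[ 1.84635139e-03  9.99998213e-01 -4.06159961e-04]
 [ 9.99998267e-01 -1.84644818e-03 -2.38069962e-04]
 [-2.38819490e-04 -4.05719696e-04 -9.99999889e-01]]
px [260.5  72. ] r 22.2 exp [263.52140976  63.46616315] 22.995590740103566 -> [0.6135 0.2998 0.161 ]
px [261.25  62.  ] r 24.225 exp [263.52140976  63.46616315] 22.995590740103566 -> [0.6141 0.3076 0.161 ]
(163, 267, 349, 40)
(195, 171, 129, 67)
(219, 29, 85, 90)
(427, 24, 85, 61)
```

View pics/w_p2.png

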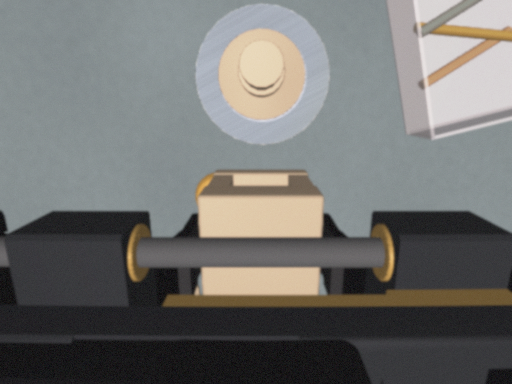

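The post stands centred on the base, with its top at about (261,63), and the chamber is held square.

Call:
step_arm(
  steps=[
    [0.1, 0.004, 0, 0, 0, 0, 1],
    [0.2, 0.004, 0, 0, 0, 0, 1],
    [0.29, 0.004, 0.03, 0, 0, 0, 1],
    [0.33, 0.004, 0.1, 0, 0, 0, 1],
    [0.33, 0.004, 0.18, 0, 0, 0, 1],
    [0.33, 0.004, 0.24, 0, 0, 0, 1],
    [0.33, 0.004, 0.267, 0, 0, 0, 1],
    [0.33, 0.004, 0.267, 0, 0, 0, 1],
  ],
)

```text
time_s: 19.88
position: [0.6147, 0.3053, 0.2221]
tcp_rot: [[0.001, 1.0, -0.005], [1.0, -0.001, -0.002], [-0.002, -0.005, -1.0]]
force: [-0.0, -0.0, -1.4]
opening: 0.639
grasp_force: 30.0
```

Call:
step_arm(
  steps=[
    [0, 0, 0, 0, 0, 0, 1],
    [0, 0, 0, 0, 0, 0, 1],
    [0, 0, 0, 0, 0, 0, 1],
    [0, 0, 0.005, 0, 0, 0, 1],
    [0, 0, 0.01, 0, 0, 0, 1],
    [0, 0, 0.015, 0, 0, 0, 1],
    [0, 0, 0.015, 0, 0, 0, 1],
    [0, 0, 0.015, 0, 0, 0, 1],
  ],
)

```text
time_s: 20.55
position: [0.6158, 0.3063, 0.2201]
tcp_rot: [[-0.0, 1.0, -0.0], [1.0, 0.0, -0.0], [-0.0, -0.0, -1.0]]
force: [-0.0, 0.3, -1.4]
opening: 0.637
grasp_force: 30.0
```

Call:
step_arm(
  steps=[
    [0, 0, 0.003, 0, 0, 0, 1],
    [0, 0, 0.006, 0, 0, 0, 1],
    [0, 0, 0.008, 0, 0, 0, 1],
    [0, 0, 0.008, 0, 0, 0, 1],
    [0, 0, 0.008, 0, 0, 0, 1],
  ],
)

```text
time_s: 20.97
position: [0.616, 0.3063, 0.2178]
tcp_rot: [[0.0, 1.0, -0.0], [1.0, -0.0, -0.0], [-0.0, -0.0, -1.0]]
force: [0.7, 1.0, -0.9]
opening: 0.64
grasp_force: 30.0
```

Call:
step_arm(
  steps=[
    [0, 0, 0.002, 0, 0, 0, 1],
    [0, 0, 0.002, 0, 0, 0, 1],
    [0, 0, 0.002, 0, 0, 0, 1],
  ],
)

```text
time_s: 21.22
position: [0.616, 0.3064, 0.2178]
tcp_rot: [[-0.0, 1.0, 0.0], [1.0, 0.0, 0.0], [0.0, 0.0, -1.0]]
force: [-0.5, -0.2, 1.5]
opening: 0.641
grasp_force: 30.0
```

Call:
step_arm(
  steps=[
    [0, 0, 0, 0, 0, 0, -0.3],
    [0, 0, 0, 0, 0, 0, -1],
    [0, 0, 0, 0, 0, 0, -1],
    [0, 0, 0, 0, 0, 0, -1],
    [0, 0, -0.04, 0, 0, 0, -1],
    [0, 0, -0.13, 0, 0, 0, -1],
    [0, 0, -0.23, 0, 0, 0, -1],
    [0, 0, -0.3, 0, 0, 0, -1],
  ],
)

```text
time_s: 21.88
position: [0.6168, 0.3066, 0.3107]
tcp_rot: [[0.0, 1.0, 0.003], [1.0, -0.0, 0.001], [0.001, 0.003, -1.0]]
force: [0.1, -0.5, 0.3]
opening: 0.986
grasp_force: 0.0
```

Call:
step_arm(
  steps=[
    [-0.11, -0.04, 0, 0, 0, 0, -1],
    [-0.23, -0.08, 0, 0, 0, 0, -1],
    [-0.35, -0.13, 0, 0, 0, 0, -1],
    [-0.47, -0.18, 0, 0, 0, 0, -1],
    [-0.59, -0.23, 0, 0, 0, 0, -1],
    [-0.7, -0.28, 0, 0, 0, 0, -1],
    [-0.8, -0.33, 0, 0, 0, 0, -1],
    [-0.9, -0.37, 0, 0, 0, 0, -1],
  ],
)

```text
time_s: 22.55
position: [0.5039, 0.0349, 0.3083]
tcp_rot: [[0.0, 1.0, 0.001], [1.0, -0.0, -0.0], [-0.0, 0.001, -1.0]]
force: [0.1, -0.2, 0.6]
opening: 0.998
grasp_force: 0.0
```

Call:
step_arm(
  steps=[
    [-0.11, -0.04, 0, 0, 0, 0, -1],
    [-0.22, -0.08, 0, 0, 0, 0, -1],
    [-0.33, -0.13, 0.05, 0, 0, 0, -1],
    [-0.39, -0.16, 0.14, 0, 0, 0, -1],
    [-0.39, -0.16, 0.2, 0, 0, 0, -1],
    [-0.39, -0.16, 0.2, 0, 0, 0, -1],
    [-0.39, -0.16, 0.2, 0, 0, 0, -1],
    [-0.39, -0.16, 0.2, 0, 0, 0, -1],
  ],
)

```text
time_s: 23.22
position: [0.4581, -0.0807, 0.2486]
tcp_rot: [[-0.001, 1.0, 0.002], [1.0, 0.001, -0.001], [-0.001, 0.002, -1.0]]
force: [0.2, 0.8, -0.4]
opening: 1.003
grasp_force: 0.0
```

Run:
```python
from h import *
t=tcpmean(5); c,T,s=wristcap(); T[:3,3]+=t-s['position']; save('w_rf',c['image']); print(s['time_s'],c['cx'])
topcircle(c,T,.458,-.012,.07,.028)
print('eave exp',proj(c,[.458,-.012,.003],T))
m=buff(c['image'])
for k in cv2.findContours(m,0,1)[0]:
    if cv2.contourArea(k)>1000:
        e=cv2.fitEllipse(k); print(cv2.boundingRect(k),e,onplane(c,*e[0],.004,T))
save('scene2',capture('scene')['image']);save('side2',capture('side')['image'])
```

```text
tcp [ 0.4581 -0.0805  0.2486] [0.0002 0.0001 0.0001]
23.4667 260.2552430483449
none [261.21852002 102.8315286 ] 14.62467870547125
eave exp [260.95767305 103.20475237]
(233, 288, 279, 20) ((488.6406555175781, 297.10516357421875), (15.804118156433105, 561.8563842773438), 88.96302032470703) [ 0.77147741 -0.26874593  0.004     ]
(419, 94, 93, 46) ((470.18115234375, 115.83004760742188), (43.636436462402344, 111.46581268310547), 92.77985382080078) [ 0.7049399  -0.02553326  0.004     ]
(211, 50, 103, 106) ((261.8766784667969, 102.16905212402344), (101.90000915527344, 105.009033203125), 179.9103240966797) [ 0.45905892 -0.01084186  0.004     ]
```

View pics/w_rf.png

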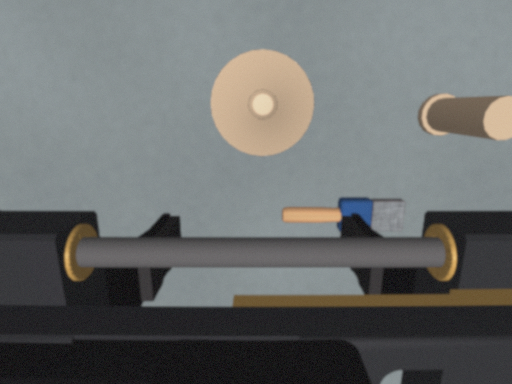

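View pics/side2.png

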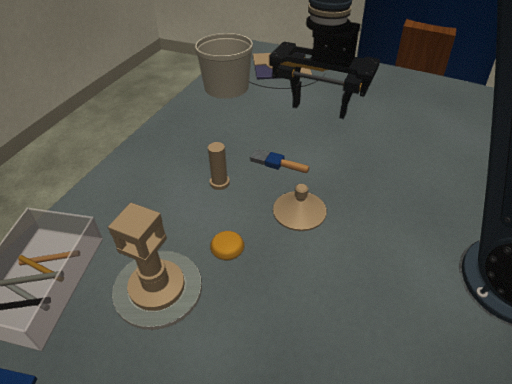

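The stack stands upright in the side view: base at (157,283), post and chamber at (138,230). In the wrist view the roof eave is at (262,102) and the knob at (262,104).

Call:
step_arm(
  steps=[
    [0.1, 0.003, 0.05, 0, 0, 0, -1],
    [0.2, 0.003, 0.1, 0, 0, 0, -1],
    [0.228, 0.003, 0.2, 0, 0, 0, -1],
    [0.228, 0.003, 0.33, 0, 0, 0, -1],
    [0.228, 0.003, 0.45, 0, 0, 0, -1],
    [0.228, 0.003, 0.55, 0, 0, 0, -1],
    [0.228, 0.003, 0.59, 0, 0, 0, -1],
    [0.228, 0.003, 0.6, 0, 0, 0, -1],
  ],
)

```text
time_s: 24.28
position: [0.4565, -0.0118, 0.0648]
tcp_rot: [[-0.0, 1.0, -0.005], [1.0, 0.0, 0.001], [0.001, -0.005, -1.0]]
force: [0.1, 0.2, 0.3]
opening: 1.002
grasp_force: 0.0
```

Call:
step_arm(
  steps=[
    [0, 0, 0, 0, 0, 0, 0],
    [0, 0, 0, 0, 0, 0, 1],
    [0, 0, 0, 0, 0, 0, 1],
    [0, 0, 0, 0, 0, 0, 1],
    [0, 0, 0, 0, 0, 0, 1],
    [0, 0, 0, 0, 0, 0, 1],
    [0, 0, 0, 0, 0, 0, 1],
    [0, 0, 0, 0, 0, 0, 1],
  ],
)

```text
time_s: 24.95
position: [0.458, -0.0123, 0.0675]
tcp_rot: [[-0.0, 1.0, 0.001], [1.0, 0.0, -0.0], [-0.0, 0.001, -1.0]]
force: [-0.4, -0.1, 0.4]
opening: 0.474
grasp_force: 0.0
```

Call:
step_arm(
  steps=[
    [0, 0, 0, 0, 0, 0, 1],
    [0, 0, 0, 0, 0, 0, 1],
    [0, 0, 0, 0, 0, 0, 1],
    [0, 0, 0, 0, 0, 0, 1],
  ],
)

```text
time_s: 25.28
position: [0.4586, -0.0124, 0.0673]
tcp_rot: [[0.0, 1.0, 0.001], [1.0, -0.0, -0.0], [-0.0, 0.001, -1.0]]
force: [1.2, 0.2, 0.2]
opening: 0.311
grasp_force: 30.0
```

Call:
step_arm(
  steps=[
    [0, 0, -0.05, 0, 0, 0, 1],
    [0, 0, -0.16, 0, 0, 0, 1],
    [0, 0, -0.28, 0, 0, 0, 1],
    [0, 0, -0.41, 0, 0, 0, 1],
    [0, 0, -0.54, 0, 0, 0, 1],
    [0, 0, -0.67, 0, 0, 0, 1],
    [0, 0, -0.8, 0, 0, 0, 1],
    [0, 0, -0.88, 0, 0, 0, 1],
  ],
)

```text
time_s: 25.95
position: [0.4579, -0.0122, 0.3346]
tcp_rot: [[-0.0, 1.0, 0.003], [1.0, 0.0, -0.001], [-0.001, 0.003, -1.0]]
force: [0.9, -0.4, -3.1]
opening: 0.308
grasp_force: 30.0
```

Call:
step_arm(
  steps=[
    [0.05, 0.04, 0, 0, 0, 0, 1],
    [0.15, 0.11, 0, 0, 0, 0, 1],
    [0.25, 0.19, 0, 0, 0, 0, 1],
    [0.36, 0.27, 0, 0, 0, 0, 1],
    [0.46, 0.35, 0, 0, 0, 0, 1],
    [0.57, 0.43, 0, 0, 0, 0, 1],
    [0.66, 0.5, 0, 0, 0, 0, 1],
    [0.73, 0.52, 0, 0, 0, 0, 1],
  ],
)

```text
time_s: 26.62
position: [0.6156, 0.2091, 0.3291]
tcp_rot: [[-0.001, 1.0, -0.001], [1.0, 0.001, 0.0], [0.0, -0.001, -1.0]]
force: [0.8, -0.8, -3.2]
opening: 0.307
grasp_force: 30.0
```

Run:
```python
from h import *
capture('side');capture('side')
t=tcpmean(6); c,T,s=wristcap(); T[:3,3]+=t-s['position']; save('w_c2',c['image']); print(s['time_s'],s['opening'],s['grasp_force'])
print(proj(c,[.616,.3067,.221],T))
hsv=cv2.cvtColor(c['image'],cv2.COLOR_RGB2HSV); m=cv2.inRange(hsv,(5,45,195),(25,170,255))[:125]
for k in cv2.findContours(m,0,1)[0]:
    if cv2.contourArea(k)>500: R=cv2.minAreaRect(k); print(cv2.boundingRect(k),R,onplane(c,*R[0],.221,T))
```

```text
tcp [0.6128 0.2072 0.3296] [0.0004 0.0016 0.0007]
27.0167 0.30613433778330656 29.999921325797914
[266.41202303  57.90551969]
(223, 15, 80, 110) ((262.5, 69.5), (109.0, 79.0), 90.0) [0.61317197 0.29876838 0.221     ]
```

View pics/w_c2.png

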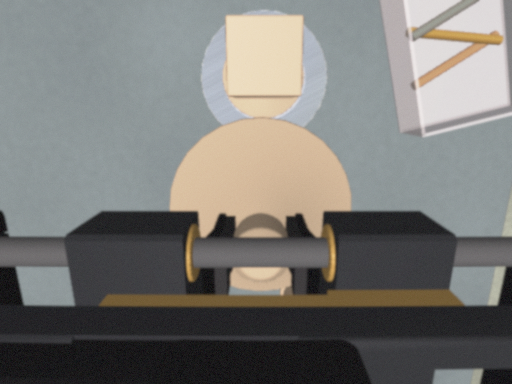

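The chamber's top spans (226–303, 15–97), square and centred, and the roof is held level. Next I'll place the roof.

Call:
step_arm(
  steps=[
    [0.06, 0.007, 0, 0, 0, 0, 1],
    [0.13, 0.007, 0, 0, 0, 0, 1],
    [0.2, 0.007, 0, 0, 0, 0, 1],
    [0.27, 0.007, 0, 0, 0, 0, 1],
    [0.335, 0.007, 0.01, 0, 0, 0, 1],
    [0.335, 0.007, 0.06, 0, 0, 0, 1],
    [0.335, 0.007, 0.1, 0, 0, 0, 1],
    [0.335, 0.007, 0.11, 0, 0, 0, 1],
  ],
)

```text
time_s: 27.73
position: [0.6144, 0.306, 0.2954]
tcp_rot: [[0.001, 1.0, -0.005], [1.0, -0.001, -0.002], [-0.002, -0.005, -1.0]]
force: [-0.6, -0.9, -3.7]
opening: 0.309
grasp_force: 30.0
```

Call:
step_arm(
  steps=[
    [0, 0, 0, 0, 0, 0, 1],
    [0, 0, 0, 0, 0, 0, 1],
    [0, 0, 0, 0, 0, 0, 1],
    [0, 0, 0.005, 0, 0, 0, 1],
    [0, 0, 0.01, 0, 0, 0, 1],
    [0, 0, 0.015, 0, 0, 0, 1],
    [0, 0, 0.015, 0, 0, 0, 1],
    [0, 0, 0.015, 0, 0, 0, 1],
  ],
)

```text
time_s: 28.4
position: [0.6159, 0.3072, 0.2936]
tcp_rot: [[0.0, 1.0, -0.0], [1.0, -0.0, -0.0], [-0.0, -0.0, -1.0]]
force: [0.3, 0.1, -3.4]
opening: 0.311
grasp_force: 30.0
```

Call:
step_arm(
  steps=[
    [0, 0, 0.004, 0, 0, 0, 1],
    [0, 0, 0.008, 0, 0, 0, 1],
    [0, 0, 0.012, 0, 0, 0, 1],
    [0, 0, 0.015, 0, 0, 0, 1],
    [0, 0, 0.017, 0, 0, 0, 1],
    [0, 0, 0.017, 0, 0, 0, 1],
    [0, 0, 0.017, 0, 0, 0, 1],
  ],
)

```text
time_s: 28.98
position: [0.616, 0.3073, 0.2886]
tcp_rot: [[0.0, 1.0, 0.0], [1.0, -0.0, 0.0], [0.0, 0.0, -1.0]]
force: [-0.5, 0.6, -2.8]
opening: 0.309
grasp_force: 30.0
```

Call:
step_arm(
  steps=[
    [0, 0, 0.002, 0, 0, 0, 1],
    [0, 0, 0.003, 0, 0, 0, 1],
    [0, 0, 0.003, 0, 0, 0, 1],
    [0, 0, 0.003, 0, 0, 0, 1],
  ],
)

```text
time_s: 29.32
position: [0.6161, 0.3074, 0.2884]
tcp_rot: [[-0.0, 1.0, 0.001], [1.0, 0.0, 0.0], [0.0, 0.001, -1.0]]
force: [-0.7, 0.0, -0.6]
opening: 0.309
grasp_force: 30.0
```

Call:
step_arm(
  steps=[
    [0, 0, 0.001, 0, 0, 0, 1],
    [0, 0, 0.001, 0, 0, 0, 0],
    [0, 0, 0.001, 0, 0, 0, -1],
    [0, 0, 0.001, 0, 0, 0, -1],
    [0, 0, 0.001, 0, 0, 0, -1],
    [0, 0, 0.001, 0, 0, 0, -1],
    [0, 0, 0.001, 0, 0, 0, -1],
    [0, 0, 0.001, 0, 0, 0, -1],
  ],
)

```text
time_s: 29.98
position: [0.616, 0.3072, 0.2873]
tcp_rot: [[0.0, 1.0, -0.0], [1.0, -0.0, -0.0], [-0.0, -0.0, -1.0]]
force: [-0.8, 0.0, 0.6]
opening: 0.754
grasp_force: 0.0
```

Call:
step_arm(
  steps=[
    [0, 0, -0.04, 0, 0, 0, -1],
    [0, 0, -0.1, 0, 0, 0, -1],
    [0, 0, -0.18, 0, 0, 0, -1],
    [0, 0, -0.25, 0, 0, 0, -1],
    [0, 0, -0.3, 0, 0, 0, -1],
    [0, 0, -0.3, 0, 0, 0, -1],
  ],
)

```text
time_s: 30.48
position: [0.6177, 0.3079, 0.3832]
tcp_rot: [[-0.0, 1.0, 0.01], [1.0, 0.0, 0.003], [0.003, 0.01, -1.0]]
force: [1.1, 0.0, 0.9]
opening: 0.998
grasp_force: 0.0
```

Run:
```python
from h import *
s=read_state();print(s['position'],s['opening'],s['force'])
a=capture('scene')['image'][100:300,200:450];b=capture('side')['image'][150:350,60:310]
save('fin',cv2.resize(np.vstack([np.hstack([a,b])]),None,fx=1.5,fy=1.5))
```

```text
[0.61773862 0.30787948 0.38324953] 0.9984671450798904 [1.06769048 0.0337993  0.91823547]
```

View pics/fin.png

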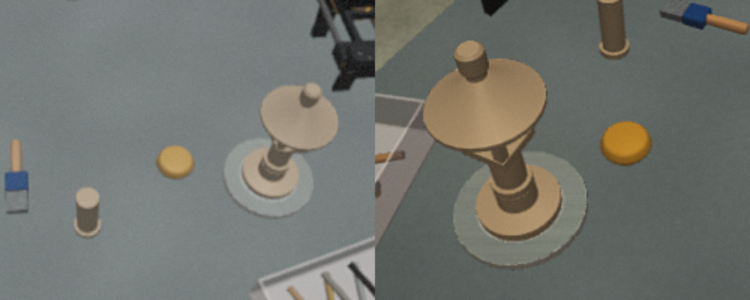

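The lantern stands complete and upright on the wheel at (270,150) in the left crop. The taller post is untouched at (88,210), and the gripper is clear.

Call:
step_arm(
  steps=[
    [-0.1, 0, 0, 0, 0, 0, -1],
    [-0.2, 0, 0, 0, 0, 0, -1],
    [-0.3, 0, 0, 0, 0, 0, -1],
    [-0.4, 0, 0, 0, 0, 0, -1],
    [-0.5, 0, 0, 0, 0, 0, -1],
    [-0.5, 0, 0, 0, 0, 0, -1],
    [-0.5, 0, 0, 0, 0, 0, -1],
  ],
)

```text
time_s: 31.17
position: [0.6154, 0.1556, 0.3759]
tcp_rot: [[0.003, 1.0, -0.003], [1.0, -0.003, 0.0], [0.0, -0.003, -1.0]]
force: [0.4, 0.2, 0.1]
opening: 0.998
grasp_force: 0.0
```

```bash
python3 -c "
from h import *
for i in range(8): capture('side')
print(hand_in())"
```

```text
the job is handed in; nothing more can be done
None
```

The lantern is built on the middle of the wheel in the order asked (base, shorter post, chamber, roof), with every piece let go and the taller post untouched; I handed the job in at about 32 s, and the hand-in returned no verdict.

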